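# Swap the plug-on breaker whose jaws have gone weak

## Task

Four breakers are plugged onto the upright copper stabs of the busbar block, and the sprung jaws of one of them have gone weak: it grips its stab clearly less than the other three. Tug the breakers gently upward to feel which one, pull it off and put it in the grey tray, then press the spare breaker that stands on the bench fully home onto the freed stab. The three sound breakers must be fully home too at the end; do not force anything, and leave the other things on the bench alone.

Things in the scene. Friction and masses are not known exactly. Their poses are not given: they have to be found in the camera images.
- block: busbar block, fixed on the bare yellow plate of the right-hand panel: black moulded base 204 (x) x 86 (y) x 20 mm high, copper bar 4 mm high along its +y edge, four upright copper stabs in a row along x at 52 mm pitch, ribs 7 mm high between. Origin: centre of its underside; z up. Do not press on it with more than 40 N
- seat_1 (a point): foot of stab 1, on the block's top face at block x = -78 mm, y = 0; axes as the block. A breaker fully home has its origin here. The stab is a blade 4 mm thick (x), 24 mm wide (y), 21 mm high, its upper edge rounded
- seat_2 (a point): foot of stab 2, on the block's top face at block x = -26 mm, y = 0; axes as the block. A breaker fully home has its origin here. The stab is a blade 4 mm thick (x), 24 mm wide (y), 21 mm high, its upper edge rounded
- seat_3 (a point): foot of stab 3, on the block's top face at block x = +26 mm, y = 0; axes as the block. A breaker fully home has its origin here. The stab is a blade 4 mm thick (x), 24 mm wide (y), 21 mm high, its upper edge rounded
- seat_4 (a point): foot of stab 4, on the block's top face at block x = +78 mm, y = 0; axes as the block. A breaker fully home has its origin here. The stab is a blade 4 mm thick (x), 24 mm wide (y), 21 mm high, its upper edge rounded
- breaker_a: breaker plugged on one of the stabs: white case with blue toggle on a grey foot, 18 mm thick (x), 84 long (y), 92 high, 0.16 kg. Origin: centre of the foot's underside, x and y along the block's. Foot 0-26 mm up, case 26-70 mm (84 long), 70-82 mm (44 long), toggle 8x8 mm to 92 mm. Grip across the 17.6 mm thickness, TCP about 73 mm up. Any of the four may be on any stab; the weak one looks the same
- breaker_b: like breaker_a. In the foot two copper jaws are sprung together; their mouth takes a stab up to 2 mm off centre across (x), 2.5 mm along (y). Either way round fits. Sliding on or off the stab takes about 6 to 10 N for sound jaws, 1 to 2 N for the weak ones, plus the weight of 1.6 N when lifting; entering the jaws takes up to twice that
- breaker_c: like breaker_a and breaker_b
- breaker_d: like breaker_a and breaker_b. All are gripped over the first 9 mm of lift and free after 21 mm; a side load along x takes a jaw off the stab and can halve the hold that is felt
- spare: spare breaker, same build and size as the others with sound jaws, standing on its foot on the bench; same origin and axes
- tray: open grey plastic tray, fixed, 106 (x) x 120 (y) mm outside, 30 mm high, walls and floor 3 to 5 mm; origin at the centre of its underside
- relay_0: bystander: small grey relay, 21x27x32 mm, standing; origin under its centre
- gland_1: bystander: grey cable gland, 24x28x30 mm, standing; origin under its centre

How it is judged:
At the end, for the whole second after the job is handed in: one breaker rests in the tray (origin inside its walls, under 45 mm up); the other three on their own stabs and the spare on the freed one are fully home: origin within 4 mm of the stab's foot, 1.5 mm in height, upright to 3.4 degrees, each gripping with over 9 N contact force (the weak one cannot) (z of spare in the frame of block below 0.0215 m and angle between spare's own z axis and vertical below 0.06 rad and contact force between spare and block above 9 N and (horizontal distance between spare and seat_1 below 0.004 m or horizontal distance between spare and seat_2 below 0.004 m or horizontal distance between spare and seat_3 below 0.004 m or horizontal distance between spare and seat_4 below 0.004 m) and (((x of breaker_a in the frame of tray between -0.05 and 0.05 m and y of breaker_a in the frame of tray between -0.057 and 0.057 m and z of breaker_a in the frame of tray below 0.045 m and linear speed of breaker_a below 0.02 m/s) and (distance of breaker_b from where it was at the start of the episode below 0.004 m and z of breaker_b in the frame of block below 0.0215 m and angle between breaker_b's own z axis and vertical below 0.06 rad and contact force between breaker_b and block above 9 N) and (distance of breaker_c from where it was at the start of the episode below 0.004 m and z of breaker_c in the frame of block below 0.0215 m and angle between breaker_c's own z axis and vertical below 0.06 rad and contact force between breaker_c and block above 9 N) and (distance of breaker_d from where it was at the start of the episode below 0.004 m and z of breaker_d in the frame of block below 0.0215 m and angle between breaker_d's own z axis and vertical below 0.06 rad and contact force between breaker_d and block above 9 N)) or ((x of breaker_b in the frame of tray between -0.05 and 0.05 m and y of breaker_b in the frame of tray between -0.057 and 0.057 m and z of breaker_b in the frame of tray below 0.045 m and linear speed of breaker_b below 0.02 m/s) and (distance of breaker_a from where it was at the start of the episode below 0.004 m and z of breaker_a in the frame of block below 0.0215 m and angle between breaker_a's own z axis and vertical below 0.06 rad and contact force between breaker_a and block above 9 N) and (distance of breaker_c from where it was at the start of the episode below 0.004 m and z of breaker_c in the frame of block below 0.0215 m and angle between breaker_c's own z axis and vertical below 0.06 rad and contact force between breaker_c and block above 9 N) and (distance of breaker_d from where it was at the start of the episode below 0.004 m and z of breaker_d in the frame of block below 0.0215 m and angle between breaker_d's own z axis and vertical below 0.06 rad and contact force between breaker_d and block above 9 N)) or ((x of breaker_c in the frame of tray between -0.05 and 0.05 m and y of breaker_c in the frame of tray between -0.057 and 0.057 m and z of breaker_c in the frame of tray below 0.045 m and linear speed of breaker_c below 0.02 m/s) and (distance of breaker_a from where it was at the start of the episode below 0.004 m and z of breaker_a in the frame of block below 0.0215 m and angle between breaker_a's own z axis and vertical below 0.06 rad and contact force between breaker_a and block above 9 N) and (distance of breaker_b from where it was at the start of the episode below 0.004 m and z of breaker_b in the frame of block below 0.0215 m and angle between breaker_b's own z axis and vertical below 0.06 rad and contact force between breaker_b and block above 9 N) and (distance of breaker_d from where it was at the start of the episode below 0.004 m and z of breaker_d in the frame of block below 0.0215 m and angle between breaker_d's own z axis and vertical below 0.06 rad and contact force between breaker_d and block above 9 N)) or ((x of breaker_d in the frame of tray between -0.05 and 0.05 m and y of breaker_d in the frame of tray between -0.057 and 0.057 m and z of breaker_d in the frame of tray below 0.045 m and linear speed of breaker_d below 0.02 m/s) and (distance of breaker_a from where it was at the start of the episode below 0.004 m and z of breaker_a in the frame of block below 0.0215 m and angle between breaker_a's own z axis and vertical below 0.06 rad and contact force between breaker_a and block above 9 N) and (distance of breaker_b from where it was at the start of the episode below 0.004 m and z of breaker_b in the frame of block below 0.0215 m and angle between breaker_b's own z axis and vertical below 0.06 rad and contact force between breaker_b and block above 9 N) and (distance of breaker_c from where it was at the start of the episode below 0.004 m and z of breaker_c in the frame of block below 0.0215 m and angle between breaker_c's own z axis and vertical below 0.06 rad and contact force between breaker_c and block above 9 N)))); the robot touches nothing.
It fails at once if a breaker is forced against the block: over 110 N of summed contact force (pressing and prying, its own grip of 15 N included) (contact force between any of breaker_a, breaker_b, breaker_c, breaker_d, spare and block above 110 N).
It fails at once if the spare, or a breaker outside the tray, is knocked over (angle between spare's own z axis and vertical above 0.6 rad or (angle between breaker_a's own z axis and vertical above 0.6 rad and horizontal distance between breaker_a and tray above 0.08 m) or (angle between breaker_b's own z axis and vertical above 0.6 rad and horizontal distance between breaker_b and tray above 0.08 m) or (angle between breaker_c's own z axis and vertical above 0.6 rad and horizontal distance between breaker_c and tray above 0.08 m) or (angle between breaker_d's own z axis and vertical above 0.6 rad and horizontal distance between breaker_d and tray above 0.08 m)).
It fails at once if the relay or the gland is shifted by more than 30 mm (distance of any of relay_0, gland_1 from where it was at the start of the episode above 0.03 m).
It also fails if it takes over 67 s, if anything falls off the work surface, if the arm or the gripper's body presses on something with over 40 N, if the wrist force passes 120 N, or if a joint passes its speed limit or range.

## Robot

A 6-joint arm with a two-finger parallel gripper is mounted at the origin on a cart in front of the work surface, level with it; the furniture and walls round the work are solid. World frame = base frame: x ahead of the robot, y to its left, z up, the work surface at z = 0. Lengths are in m, angles in rad, forces in N, time in s.
With the tool pointing down it reaches from about 0.35 to 0.8 m from the base axis. Payload 7.3 kg.
Tool frame: the origin (TCP) lies between the finger pads, 19 mm behind the fingertips; this is the grasp point; z points along the fingers, y is the line along which they close (so a half turn about z gives the same grasp; the last joint's range is limited). The gripper opens to 85 mm and grips with 20 to 120 N. Pads are 22 mm wide; open, the fingers measure 114 mm over their backs; the gripper's body (76 mm by 85 mm) begins 54 mm behind the grasp point. The pads swing forward as they close: fully open they stand 13 mm farther back than shut.
Start: joints at [-1.488, 0.342, 1.524, -0, 1.275, -0.146], TCP at [0.119, -0.511, 0.25] pointing down, gripper open.
Joint ranges: [-2.53, 2.53], [-0.77, 2.02], [0.04, 2.7], [-1, 4.14], [0.28, 2.66], [-3.11, 3.11]. Speed limits (rad/s): [2.57, 2.57, 3.14, 3.14, 3.14, 3.14].

## Interface

Orientations are given as a unit quaternion [w, x, y, z].
In Python, from workcell import r gives the robot as it stands. The module is installed in compiled form; this text tells all that it offers.
- The arm moves only by the shell command python3 -m creep 'ROWS'. ROWS is JSON, a list of rows, each an object with "dp": the shift along the world's x, y, z in cm, a list of three; "rotation": the turn, a rotation vector about the world's x, y, z in degrees, a list of three; "gripper": the closure in counts, from 0 (fully open) to 255 (shut). In form: [{"dp": [tx, ty, tz], "rotation": [ax, ay, az], "gripper": gripper}, ...]. A call has 1 to 8 rows; each row is the pose to reach, as a shift and turn from the pose commanded when the call began; what a row does not reach only later rows make up. A row lasts 1/8 s, in which the tool goes at most 62.5 mm and 10.7 degrees, less where a joint would pass 70% of its speed; a pose out of reach is approached as far as the arm can. A call with a gripper value outside its range is refused whole. The fingers move at their own pace and stop on an object; the grip force is fixed at half the most. Time passes only in rows, so rows that repeat a pose let the fingers close. It gives the time, the measured TCP pose, the force, the opening and the grip force at its end, in the units of the state.
- r.sense(): the state, without advancing time (a new reading comes with each control period).
- r.get_image(name): name is "side" or "top"; returns a dict with "image" (420x560x3 uint8, blue, green, red), "z_map" (420x560 float32, m along the optical axis (not along the pixel's ray), 0 where there is no reading), "fx", "fy", "cx", "cy" (pixels), "rvec" (rotation vector, rad) and "tvec" (3), from world to camera coordinates, as OpenCV has them. Camera axes: x right, y down, z forward; pixel columns grow to the right and rows downward; lengths in m; the calibration is good to about 2 mm. A picture is of the moment at which its call begins.
- r.job_done(): hands the job in; it is judged then, once.
The state is a dict: "time": time; "joint_pos": joint angles; "qvel": joint speeds; "effort": joint torques, N m; "tcp_pos": TCP position; "orientation": TCP orientation; "ft_force": force on the tool from outside, world axes, zero at the start; "torque": the same for the moment, N m; "grip_width": opening from 0.0 (shut) to 1.0 (fully open); "gripper_force": force on a finger pad.
Only numpy, scipy, OpenCV 4.12 (cv2) and the standard library are available. Lean on these libraries where they do the work, as an engineer would, in place of code of your own. Each camera call takes 0.05 s, during which the arm holds its last target. There are 200 camera calls.

## Working session

There is one attempt and no reset: what is moved stays moved. The work goes in short steps, Python scripts to look and compute and a shell command to move; the robot and the scene stay as the last step left them, time stands still between calls to the robot, and variables do not carry over. Pictures are saved under pics/ and viewed, at most 10 in all, crops included, and the job is handed in when it is done.

```bash
mkdir -p pics; cat > h.py <<'E'
import numpy as np, cv2
from workcell import r
def cam(n):
    d=r.get_image(n); d['R']=cv2.Rodrigues(np.array(d['rvec'],float))[0]; d['t']=np.array(d['tvec'],float).ravel(); return d
def cloud(d):
    z=d['z_map']; v,u=np.indices(z.shape)
    P=np.stack([(u-d['cx'])/d['fx']*z,(v-d['cy'])/d['fy']*z,z],-1)
    return (P-d['t'])@d['R']
E
python3 - <<'E'
from h import *
for n in('side','top'):
    d=cam(n); cv2.imwrite(f'pics/{n}0.png',d['image']); C=cloud(d); np.savez(f'{n}0.npz',C=C,im=d['image'],z=d['z_map'])
    print(n,-d['R'].T@d['t'],d['fx'],d['R'][2],(d['z_map']>0).mean())
print(r.sense())
E
```

```text
side [ 0.24879077 -0.50984124  0.63483458] 488.28438786154516 [ 0.37057813  0.63429706 -0.67848293] 0.9961989795918368
top [0.36633997 0.05086332 0.88492001] 411.4253584360563 [ 0.2156122  -0.03733046 -0.97576525] 0.9961777210884354
{'time': 0.1, 'joint_pos': array([-1.48798553e+00,  3.42642323e-01,  1.52495072e+00, -7.42563044e-06,
        1.27542156e+00, -1.46006818e-01]), 'qvel': array([-1.17839852e-03, -1.33740608e-03, -2.80056634e-03, -7.48785605e-04,
       -1.08094253e-03,  5.02883456e-05]), 'effort': array([ 1.18563123e-03, -4.34447980e+01, -2.46491754e+01, -1.07459791e-04,
        4.70715153e-03,  1.02729985e-05]), 'tcp_pos': array([ 0.11907045, -0.51095818,  0.24939081]), 'orientation': array([-7.10731797e-04,  9.93462073e-01,  1.14160428e-01,  1.89121590e-05]), 'ft_force': array([-0.59845676, -0.32818527,  0.07601359]), 'torque': array([ 0.00880262, -0.00029988, -0.02574566]), 'gripper_force': 0.0, 'grip_width': 1.0001302023587983}
```

View pics/side0.png

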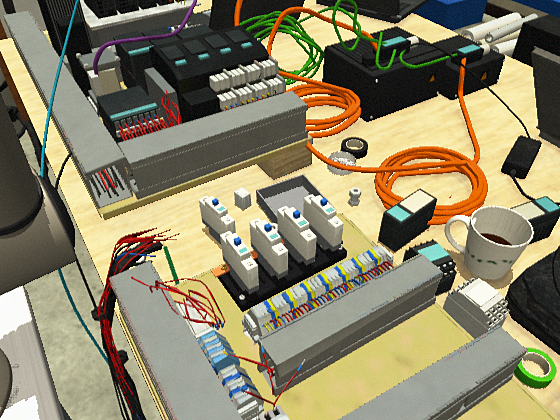

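View pics/top0.png

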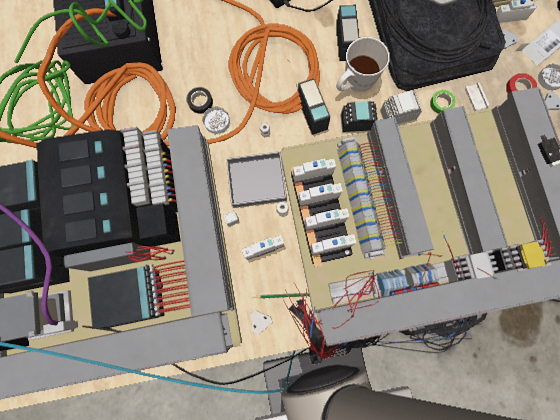

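The side view shows four breakers at about (241,260), (268,245), (297,230) and (323,222). The spare is at (215,215), the tray at (290,195) and the relay at (242,198). In the top view the plugged breakers run along image rows from (314,168) to (332,245), the spare is at (264,246), the tray at (258,180) and the gland at (283,208).

```bash
cat > m.py <<'E'
from h import *
def meas(C,im,roi,tag):
    x0,x1,y0,y1=roi
    hsv=cv2.cvtColor(im,cv2.COLOR_BGR2HSV)
    blue=((abs(hsv[...,0].astype(int)-108)<14)&(hsv[...,1]>120)&(hsv[...,2]>60)).astype(np.uint8)
    blue[:y0]=0;blue[y1:]=0;blue[:,:x0]=0;blue[:,x1:]=0
    n,l,s,c=cv2.connectedComponentsWithStats(blue)
    for i in range(1,n):
        if s[i,4]<8: continue
        P=C[l==i]; top=np.percentile(P[:,2],90)
        m=(np.abs(C[...,:2]-np.median(P[:,:2],0)).max(-1)<.06)
        # ridge of 82mm level (44 long) and 70 mm level (84 long): white points
        out=[]
        for lo,hi in((.004,.015),(.016,.03)):
            # component near toggle in height band below top
            q=(m&(C[...,2]<top-lo)&(C[...,2]>top-hi)).astype(np.uint8)
            nn,ll=cv2.connectedComponents(q)
            k=[(np.sum(ll==j),j) for j in range(1,nn)]
            Q=np.vstack([C[ll==j] for a,j in k if a>5 and np.abs(C[ll==j][:,:2]-np.median(P[:,:2],0)).min()<.03])
            (cx,cy),(w,h),a=cv2.minAreaRect((Q[:,:2]*1000).astype(np.float32))
            out.append((len(Q),np.round([cx,cy,w,h,a],1)))
        print(tag,s[i],'tog',np.round(np.median(P,0)*1000,1),'top',round(top*1000,1),out)
E
python3 - <<'E'
from m import *
for n,roi in(('side',(190,345,185,275)),('top',(235,345,150,265))):
    f=np.load(n+'0.npz'); meas(f['C'],f['im'],roi,n)
    C=f['C']
    if n=='top':
        print('plate z',np.round(1000*C[[150,265,275],[300,300,330]],1))
        for a in ((185,258),(218,232),(208,283),(156,230),(156,282),(203,233),(200,286),(225,260)): print(a,np.round(1000*C[a],1))
        Q=C[150:265,285:350].reshape(-1,3); 
        h=np.histogram(Q[:,2]*1000,bins=np.arange(-5,130,3)); print(list(zip(h[1].astype(int),h[0])))
    cv2.imwrite(f'pics/{n}z.png',cv2.resize(f['im'][185:285,185:360] if n=='side' else f['im'][145:265,220:360],None,fx=4.5 if n=='side' else 5,fy=4.5 if n=='side' else 5,interpolation=cv2.INTER_CUBIC))
E
```

```text
side [212 199   7   7  31] tog [477.6  74.2  90.6] top 94.1 [(191, array([478.6,  76. ,  18.5,  46.3,   8.9])), (278, array([478.7,  75.9,  19.3,  84.6,   8.8]))]
side [321 198   7   8  40] tog [606.8 -56.1 128.7] top 130.7 [(479, array([582.6, -54.7,  71.1,  46.8,   1.6])), (717, array([581.8, -54.5,  70.5,  86. ,   1.3]))]
side [293 210   7   8  39] tog [554.7 -57.5 128.7] top 131.2 [(713, array([555. , -55.4, 120.1,  46.8,   1.6])), (1057, array([554.9, -55.4, 120.6,  85.8,   1.7]))]
side [265 223   7   8  43] tog [503.6 -59.8 128.6] top 130.4 [(761, array([503.4, -56.9, 120.3,  46.7,   1.6])), (1022, array([503.4, -57.1, 120.5,  86. ,   1.1]))]
side [234 237   7   9  45] tog [451.3 -60.7 128.7] top 130.0 [(526, array([477. , -57.7,  68.7,  46.5,   1.2])), (712, array([477. , -57.6,  68.8,  85.9,   1.3]))]
side [334 266   8   9  30] tog [ 575.4 -142.9   69.8] top 70.9 [(668, array([ 575.9, -130.9,   96.3,  119.3,   89.6])), (256, array([ 567.5, -145.2,  109. ,   88.2,   22.3]))]
top [314 162   3   5  14] tog [606.6 -52.2 128.9] top 130.3 [(381, array([583.1, -52.8,  70. ,  44.7,  
[... 1673 characters left out ...]
int64(58), np.int64(64)), (np.int64(61), np.int64(78)), (np.int64(64), np.int64(52)), (np.int64(67), np.int64(67)), (np.int64(70), np.int64(49)), (np.int64(73), np.int64(48)), (np.int64(76), np.int64(53)), (np.int64(79), np.int64(40)), (np.int64(82), np.int64(52)), (np.int64(85), np.int64(49)), (np.int64(88), np.int64(55)), (np.int64(91), np.int64(54)), (np.int64(94), np.int64(42)), (np.int64(97), np.int64(54)), (np.int64(100), np.int64(64)), (np.int64(103), np.int64(127)), (np.int64(106), np.int64(480)), (np.int64(109), np.int64(122)), (np.int64(112), np.int64(41)), (np.int64(115), np.int64(116)), (np.int64(118), np.int64(546)), (np.int64(121), np.int64(125)), (np.int64(124), np.int64(12))]
```

View pics/topz.png

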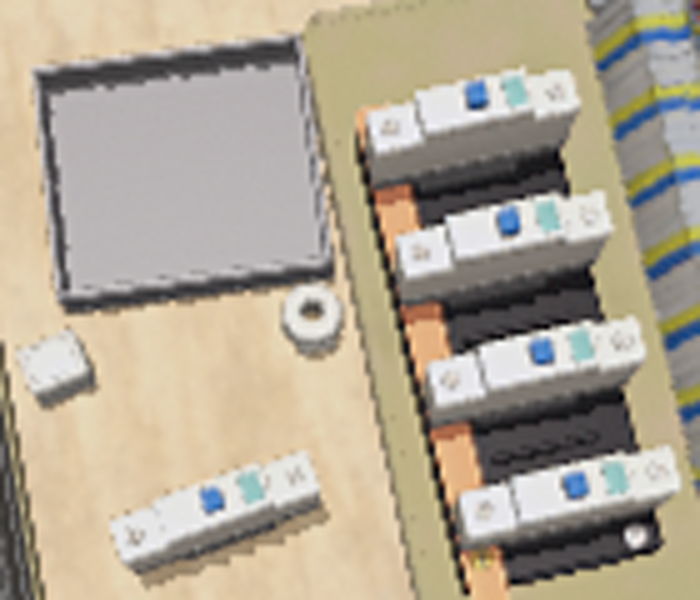

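The plugged breakers lie along a line yawed about 1.6°, at x ≈ 451/503/555/607 and y ≈ -57…-53 mm, with their origins at z ≈ 38. The spare is at (479, 77), yawed 8.6°. I'll move over breaker 1 with the fingers half open.

```bash
python3 -m creep '[{"dp":[16,20,0],"rotation":[0,0,40],"gripper":153},{"dp":[16,20,0],"rotation":[0,0,40],"gripper":153},{"dp":[16,20,0],"rotation":[0,0,40],"gripper":153},{"dp":[16,20,0],"rotation":[0,0,40],"gripper":153},{"dp":[33.2,45.3,-5],"rotation":[0,0,78.5],"gripper":153},{"dp":[33.2,45.3,-5],"rotation":[0,0,78.5],"gripper":153},{"dp":[33.2,45.3,-5],"rotation":[0,0,78.5],"gripper":153},{"dp":[33.2,45.3,-5],"rotation":[0,0,78.5],"gripper":153}]'; python3 -m creep '[{"dp":[0,0,0],"rotation":[0,0,0],"gripper":153},{"dp":[0,0,0],"rotation":[0,0,0],"gripper":153}]'
```

```text
time: 1.1
tcp_pos: [0.4152, -0.1104, 0.2102]
orientation: [0.0, 0.696, 0.718, 0.0]
ft_force: [1.4, -0.4, -0.1]
grip_width: 0.399
gripper_force: 0.0
time: 1.35
tcp_pos: [0.4141, -0.1121, 0.2103]
orientation: [-0.0, 0.697, 0.717, -0.0]
ft_force: [-0.2, -0.9, 0.8]
grip_width: 0.4
gripper_force: 0.0
```

```bash
python3 -m creep '[{"dp":[3.7,5.5,-1],"rotation":[0,0,0],"gripper":153},{"dp":[3.7,5.5,-1],"rotation":[0,0,0],"gripper":153},{"dp":[3.7,5.5,-1],"rotation":[0,0,0],"gripper":153},{"dp":[3.7,5.5,-1],"rotation":[0,0,0],"gripper":153}]'; python3 - <<'E'
from m import *
s=r.sense(); print(s['tcp_pos'],s['orientation'],s['ft_force'])
d=cam('side'); im=d['image']; cv2.imwrite('pics/s1.png',cv2.resize(im[110:290,160:400],None,fx=3,fy=3))
E
```

```text
time: 1.85
tcp_pos: [0.4509, -0.0587, 0.2007]
orientation: [0.0, 0.698, 0.716, -0.0]
ft_force: [-0.8, -0.1, -0.4]
grip_width: 0.402
gripper_force: 0.0
[ 0.4508675  -0.05868737  0.20069916] [ 1.98306945e-04  6.97997646e-01  7.16100020e-01 -8.41573492e-05] [-0.780198   -0.10412847 -0.43496936]
```

View pics/s1.png

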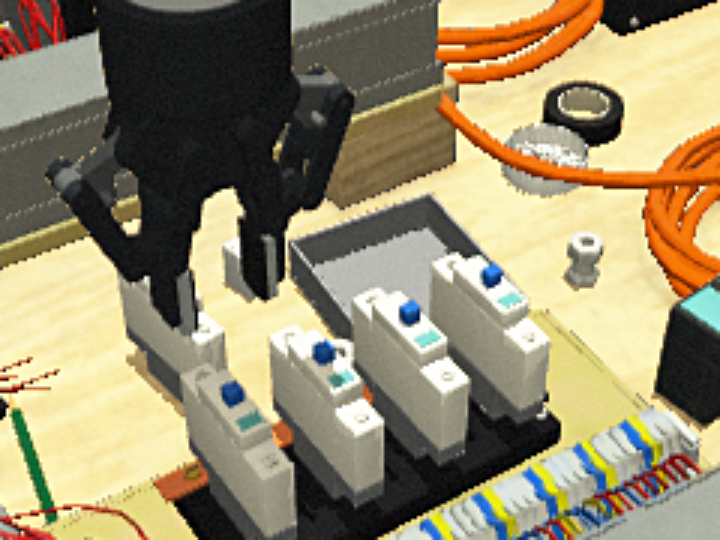

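The fingers straddle breaker 1, with its toggle at (232,392) in this crop and the neighbours clear. I'll go down and grip.

```bash
python3 -m creep '[{"dp":[0,0.1,-4],"rotation":[0,0,0],"gripper":153},{"dp":[0,0.1,-8],"rotation":[0,0,0],"gripper":153},{"dp":[0,0.1,-9],"rotation":[0,0,0],"gripper":153},{"dp":[0,0.1,-9],"rotation":[0,0,0],"gripper":153},{"dp":[0,0.1,-9],"rotation":[0,0,0],"gripper":153}]'; python3 -m creep '[{"dp":[0,0,0],"rotation":[0,0,0],"gripper":220},{"dp":[0,0,0],"rotation":[0,0,0],"gripper":220},{"dp":[0,0,0],"rotation":[0,0,0],"gripper":220},{"dp":[0,0,0],"rotation":[0,0,0],"gripper":220},{"dp":[0,0,0],"rotation":[0,0,0],"gripper":220},{"dp":[0,0,0],"rotation":[0,0,0],"gripper":220}]'
```

```text
time: 2.52
tcp_pos: [0.4523, -0.0567, 0.1118]
orientation: [0.001, 0.697, 0.717, 0.001]
ft_force: [1.1, 0.4, 0.2]
grip_width: 0.398
gripper_force: 0.0
time: 3.28
tcp_pos: [0.4521, -0.0564, 0.1118]
orientation: [0.001, 0.697, 0.717, 0.001]
ft_force: [-0.1, -0.1, 5.7]
grip_width: 0.194
gripper_force: 59.1
```

```bash
python3 -m creep '[{"dp":[0,0,0.1],"rotation":[0,0,0],"gripper":220},{"dp":[0,0,0.2],"rotation":[0,0,0],"gripper":220}]'; python3 -m creep '[{"dp":[0,0,0.1],"rotation":[0,0,0],"gripper":220},{"dp":[0,0,0.2],"rotation":[0,0,0],"gripper":220}]';python3 -m creep '[{"dp":[0,0,0],"rotation":[0,0,0],"gripper":220},{"dp":[0,0,0],"rotation":[0,0,0],"gripper":220}]'
```

```text
time: 3.52
tcp_pos: [0.4514, -0.0562, 0.1126]
orientation: [0.0, 0.697, 0.717, 0.0]
ft_force: [1.1, -0.4, -3.1]
grip_width: 0.196
gripper_force: 58.5
time: 3.78
tcp_pos: [0.4513, -0.0561, 0.1144]
orientation: [-0.0, 0.697, 0.717, 0.0]
ft_force: [0.6, 0.0, -3.3]
grip_width: 0.196
gripper_force: 58.5
time: 4.03
tcp_pos: [0.4514, -0.0561, 0.1145]
orientation: [0.0, 0.697, 0.717, 0.0]
ft_force: [1.3, 0.2, -1.3]
grip_width: 0.191
gripper_force: 58.7
```

```bash
for i in 1 2 3; do python3 -m creep '[{"dp":[0,0,0.1],"rotation":[0,0,0],"gripper":220}]' | grep -E 'tcp|ft_f'; done
```

```text
tcp_pos: [0.4513, -0.0562, 0.1154]
ft_force: [1.1, -0.3, -2.7]
tcp_pos: [0.4513, -0.0562, 0.1165]
ft_force: [0.9, 0.4, -3.0]
tcp_pos: [0.4513, -0.0562, 0.1175]
ft_force: [1.6, 0.2, -3.8]
```

About 3.2 N total fits the weak jaws (2.6–3.6 N expected, against at least 7.6 N for sound ones). I'll check that against a neighbour.

```bash
python3 -m creep '[{"dp":[0,0,0],"rotation":[0,0,0],"gripper":153},{"dp":[0,0,0],"rotation":[0,0,0],"gripper":153},{"dp":[0,0,0],"rotation":[0,0,0],"gripper":153},{"dp":[0,0,6],"rotation":[0,0,0],"gripper":153},{"dp":[5.2,0.15,6],"rotation":[0,0,0],"gripper":153},{"dp":[5.2,0.15,6],"rotation":[0,0,0],"gripper":153}]'; python3 -m creep '[{"dp":[0,0,-3],"rotation":[0,0,0],"gripper":153},{"dp":[0,0,-6],"rotation":[0,0,0],"gripper":153},{"dp":[0,0,-6.5],"rotation":[0,0,0],"gripper":153},{"dp":[0,0,-6.5],"rotation":[0,0,0],"gripper":153}]';  python3 -m creep '[{"dp":[0,0,0],"rotation":[0,0,0],"gripper":220},{"dp":[0,0,0],"rotation":[0,0,0],"gripper":220},{"dp":[0,0,0],"rotation":[0,0,0],"gripper":220},{"dp":[0,0,0],"rotation":[0,0,0],"gripper":220},{"dp":[0,0,0],"rotation":[0,0,0],"gripper":220}]'
```

```text
time: 5.15
tcp_pos: [0.5061, -0.0549, 0.1784]
orientation: [0.002, 0.697, 0.717, 0.001]
ft_force: [-0.5, 0.1, -1.1]
grip_width: 0.4
gripper_force: 0.0
time: 5.65
tcp_pos: [0.5032, -0.0547, 0.1127]
orientation: [-0.0, 0.697, 0.717, -0.0]
ft_force: [0.6, -0.9, -0.9]
grip_width: 0.4
gripper_force: 0.0
time: 6.28
tcp_pos: [0.5041, -0.0549, 0.1137]
orientation: [0.001, 0.697, 0.717, 0.001]
ft_force: [0.8, 0.3, 6.6]
grip_width: 0.197
gripper_force: 60.3
```

```bash
for i in 1 2 3 4; do python3 -m creep '[{"dp":[0,0,0.1],"rotation":[0,0,0],"gripper":220}]' | grep -E 'tcp|ft_f'; done
```

```text
tcp_pos: [0.5037, -0.0548, 0.1138]
ft_force: [1.2, -0.9, -5.7]
tcp_pos: [0.5031, -0.0548, 0.1139]
ft_force: [2.3, -1.5, -8.7]
tcp_pos: [0.5031, -0.0547, 0.1148]
ft_force: [2.1, -1.3, -7.6]
tcp_pos: [0.5031, -0.0546, 0.116]
ft_force: [2.0, -0.4, -9.0]
```

Breaker 2 holds at about 8–9 N, so it is sound and breaker 1 is the weak one. I'll reseat breaker 2.

```bash
python3 -m creep '[{"dp":[0,0,-0.1],"rotation":[0,0,0],"gripper":220},{"dp":[0,0,-0.2],"rotation":[0,0,0],"gripper":220},{"dp":[0,0,-0.3],"rotation":[0,0,0],"gripper":220},{"dp":[0,0,-0.3],"rotation":[0,0,0],"gripper":220}]'; for i in 1 2; do python3 -m creep '[{"dp":[0,0,-0.1],"rotation":[0,0,0],"gripper":220},{"dp":[0,0,-0.1],"rotation":[0,0,0],"gripper":220}]' | grep -E 'tcp|ft_f'; done
```

```text
time: 7.28
tcp_pos: [0.504, -0.0547, 0.1146]
orientation: [0.001, 0.697, 0.717, 0.001]
ft_force: [-0.1, 0.9, 6.1]
grip_width: 0.193
gripper_force: 60.6
tcp_pos: [0.5041, -0.0548, 0.1137]
ft_force: [0.4, 1.2, 6.5]
tcp_pos: [0.5042, -0.0547, 0.1137]
ft_force: [-2.5, 1.2, 15.6]
```

```bash
python3 -m creep '[{"dp":[0,0,0],"rotation":[0,0,0],"gripper":153},{"dp":[0,0,0],"rotation":[0,0,0],"gripper":153},{"dp":[0,0,0],"rotation":[0,0,0],"gripper":153},{"dp":[0,0,6],"rotation":[0,0,0],"gripper":153},{"dp":[-5.2,-0.15,6],"rotation":[0,0,0],"gripper":153},{"dp":[-5.2,-0.15,6],"rotation":[0,0,0],"gripper":153},{"dp":[-5.2,-0.15,3],"rotation":[0,0,0],"gripper":153},{"dp":[-5.2,-0.15,0.5],"rotation":[0,0,0],"gripper":153}]'; python3 -m creep '[{"dp":[0,0,0],"rotation":[0,0,0],"gripper":153},{"dp":[0,0,0],"rotation":[0,0,0],"gripper":220},{"dp":[0,0,0],"rotation":[0,0,0],"gripper":220},{"dp":[0,0,0],"rotation":[0,0,0],"gripper":220},{"dp":[0,0,0],"rotation":[0,0,0],"gripper":220},{"dp":[0,0,0],"rotation":[0,0,0],"gripper":220}]'
python3 - <<'E'
import numpy as np,cv2
for n,(a,b,c,d) in(('top',(140,212,222,292)),('side',(170,250,250,330))):
    C=np.load(n+'0.npz')['C'][a:b,c:d].reshape(-1,3)*1000
    for lo,hi in((24,36),(2,9)):
        m=(C[:,2]>lo)&(C[:,2]<hi)&(C[:,0]>560)&(C[:,0]<690)&(C[:,1]>0)&(C[:,1]<140)
        Q=C[m]; Q=Q[(abs(Q[:,:2]-np.median(Q[:,:2],0))<[62,68]).all(1)] 
        print(n,lo,len(Q),cv2.minAreaRect(Q[:,:2].astype(np.float32)),np.percentile(Q,[2,98],0).round())
E
```

```text
time: 8.78
tcp_pos: [0.4518, -0.0563, 0.1157]
orientation: [0.0, 0.697, 0.717, 0.0]
ft_force: [-0.6, 0.6, -0.3]
grip_width: 0.4
gripper_force: 0.0
time: 9.52
tcp_pos: [0.4519, -0.0563, 0.1171]
orientation: [0.001, 0.697, 0.717, 0.0]
ft_force: [0.2, 0.3, 6.6]
grip_width: 0.188
gripper_force: 60.2
top 24 269 ((622.510009765625, 65.26315307617188), (120.0634994506836, 122.74713134765625), 88.86305236816406) [[561.   6.  24.]
 [683. 124.  33.]]
top 2 1849 ((631.1766357421875, 70.10447692871094), (132.27789306640625, 116.47296142578125), 89.91287994384766) [[580.  11.   2.]
 [685. 124.   7.]]
side 24 329 ((627.37841796875, 85.71440124511719), (86.06919860839844, 116.87821960449219), 89.82525634765625) [[579.  46.  24.]
 [686. 127.  33.]]
side 2 847 ((627.8250122070312, 89.70626068115234), (83.27869415283203, 114.65624237060547), 79.6403579711914) [[580.  59.   2.]
 [685. 125.   8.]]
```

```bash
python3 -m creep '[{"dp":[0,0,0.5],"rotation":[0,0,0],"gripper":220},{"dp":[0,0,1],"rotation":[0,0,0],"gripper":220},{"dp":[0,0,1.8],"rotation":[0,0,0],"gripper":220},{"dp":[0,0,3],"rotation":[0,0,0],"gripper":220},{"dp":[0,0,6],"rotation":[0,0,0],"gripper":220},{"dp":[0,0,10],"rotation":[0,0,0],"gripper":220},{"dp":[0,0,10],"rotation":[0,0,0],"gripper":220}]'; python3 -m creep '[{"dp":[4.5,3,0],"rotation":[0,0,0],"gripper":220},{"dp":[9,6,0],"rotation":[0,0,0],"gripper":220},{"dp":[13.5,9,0],"rotation":[0,0,0],"gripper":220},{"dp":[18,12.2,0],"rotation":[0,0,0],"gripper":220},{"dp":[18,12.2,0],"rotation":[0,0,0],"gripper":220},{"dp":[18,12.2,0],"rotation":[0,0,0],"gripper":220}]'; python3 - <<'E'
from m import *
d=cam('top'); cv2.imwrite('pics/t2.png',cv2.resize(d['image'][130:270,210:360],None,fx=4,fy=4)); print(r.sense()['ft_force'])
E
```

```text
time: 10.4
tcp_pos: [0.4528, -0.0566, 0.2197]
orientation: [0.003, 0.697, 0.717, 0.002]
ft_force: [-0.1, 1.0, -2.2]
grip_width: 0.19
gripper_force: 59.4
time: 11.15
tcp_pos: [0.6305, 0.0658, 0.2151]
orientation: [-0.001, 0.697, 0.717, -0.001]
ft_force: [0.3, 0.4, -1.0]
grip_width: 0.191
gripper_force: 59.7
[-0.95380817 -1.06834118 -0.89971487]
```

View pics/t2.png

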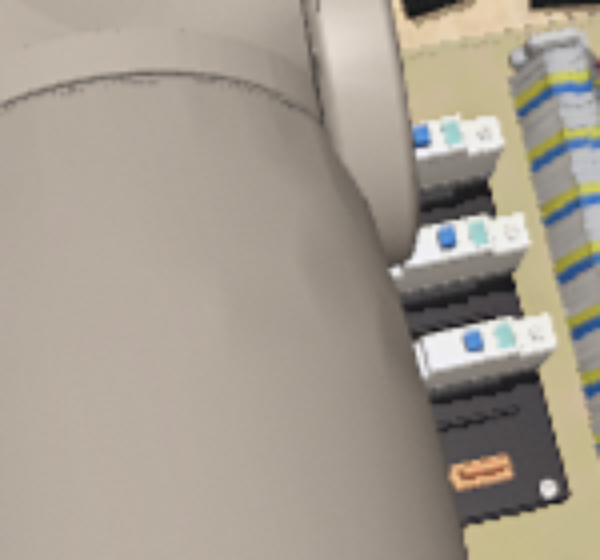

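The arm hides the tray in this view. Stab 1 is bare at (482,472) in the crop, and the other three breakers look undisturbed. I'll lower the weak one into the tray.

```bash
python3 -m creep '[{"dp":[0,0,-6],"rotation":[0,0,0],"gripper":220},{"dp":[0,0,-11],"rotation":[0,0,0],"gripper":220},{"dp":[0,0,-13],"rotation":[0,0,0],"gripper":220},{"dp":[0,0,-13.4],"rotation":[0,0,0],"gripper":220},{"dp":[0,0,-13.6],"rotation":[0,0,0],"gripper":220},{"dp":[0,0,-13.6],"rotation":[0,0,0],"gripper":220}]'; for i in 1 2; do python3 -m creep '[{"dp":[0,0,-0.1],"rotation":[0,0,0],"gripper":220},{"dp":[0,0,-0.1],"rotation":[0,0,0],"gripper":220}]'| grep -E 'tcp|ft_f'; done
```

```text
time: 11.95
tcp_pos: [0.6304, 0.0649, 0.0826]
orientation: [0.0, 0.697, 0.717, -0.0]
ft_force: [-4.1, -0.5, 7.8]
grip_width: 0.194
gripper_force: 61.8
tcp_pos: [0.6305, 0.0649, 0.0825]
ft_force: [-5.1, -0.6, 12.8]
tcp_pos: [0.6306, 0.0649, 0.0825]
ft_force: [-8.1, -0.7, 18.7]
```

```bash
python3 - <<'E'
from m import *
d=cam('side'); cv2.imwrite('pics/s2.png',cv2.resize(d['image'][120:270,190:370],None,fx=4,fy=4))
E
```

```text
(no output)
```

View pics/s2.png

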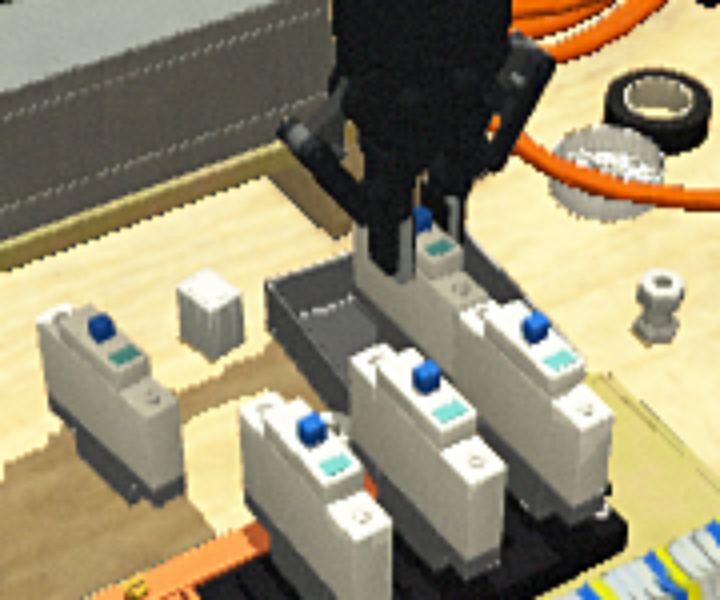

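The weak breaker stands in the middle of the tray, with its toggle at (420,220) in the crop. I'll release it, lift away and go over the spare.

```bash
python3 -m creep '[{"dp":[0,0,0.25],"rotation":[0,0,0],"gripper":220},{"dp":[0,0,0.25],"rotation":[0,0,0],"gripper":153},{"dp":[0,0,0.25],"rotation":[0,0,0],"gripper":153},{"dp":[0,0,0.25],"rotation":[0,0,0],"gripper":153},{"dp":[0,0,5],"rotation":[0,0,0],"gripper":153},{"dp":[0,0,10],"rotation":[0,0,0],"gripper":153},{"dp":[0,0,12],"rotation":[0,0,0],"gripper":153}]'; python3 -m creep '[{"dp":[-5,0.4,0],"rotation":[0,0,7],"gripper":153},{"dp":[-10,0.8,0],"rotation":[0,0,7],"gripper":153},{"dp":[-15.3,1.1,-2],"rotation":[0,0,7],"gripper":153},{"dp":[-15.3,1.1,-2],"rotation":[0,0,7],"gripper":153},{"dp":[-15.3,1.1,-2],"rotation":[0,0,7],"gripper":153},{"dp":[-15.3,1.1,-2],"rotation":[0,0,7],"gripper":153}]'; python3 - <<'E'
from m import *
meas(*(lambda d:(cloud(d),d['image']))(cam('side')),(190,345,185,275),'side')
E
```

```text
time: 13.38
tcp_pos: [0.6326, 0.0659, 0.2018]
orientation: [0.002, 0.697, 0.717, 0.002]
ft_force: [-0.0, 0.1, -0.1]
grip_width: 0.403
gripper_force: 0.0
time: 14.12
tcp_pos: [0.4802, 0.0767, 0.1791]
orientation: [0.001, 0.652, 0.758, 0.001]
ft_force: [-0.2, 0.5, -0.5]
grip_width: 0.399
gripper_force: 0.0
side [212 199   7   7  33] tog [477.2  74.1  90.9] top 93.3 [(195, array([478.9,  76.3,  19.1,  46.3,   8.6])), (280, array([478.2,  76.2,  18.1,  86.5,   9.4]))]
side [321 198   7   8  40] tog [606.8 -55.8 129. ] top 131.0 [(479, array([582. , -55.1,  70.3,  46.9,   1.7])), (702, array([582. , -54.9,  71.4,  85.6,   2.6]))]
side [293 210   7   8  42] tog [555.4 -57.5 128.4] top 130.7 [(723, array([555.3, -55.7, 120. ,  47.2,   1.3])), (1027, array([555.6, -55.8, 121.7,  86.1,   1.7]))]
side [265 223   7   8  42] tog [503.6 -59.3 128.4] top 131.2 [(478, array([528.9, -56.3,  68.7,  47. ,   1. ])), (701, array([529.4, -56.7,  69.6,  85.7,   1. ]))]
side [334 266   8   9  30] tog [ 575.6 -143.1   70.1] top 71.3 [(690, array([ 575.9, -131.3,   95.7,  119.1,   89.8])), (269, array([ 575.6, -125.6,   84.1,  118.3,   89.7]))]
```

```bash
python3 -m creep '[{"dp":[-0.1,0,-5],"rotation":[0,0,0],"gripper":153},{"dp":[-0.1,0,-9],"rotation":[0,0,0],"gripper":153},{"dp":[-0.1,0,-10.5],"rotation":[0,0,0],"gripper":153},{"dp":[-0.1,0,-10.5],"rotation":[0,0,0],"gripper":153},{"dp":[-0.1,0,-10.5],"rotation":[0,0,0],"gripper":153}]'; python3 -m creep '[{"dp":[0,0,0],"rotation":[0,0,0],"gripper":220},{"dp":[0,0,0],"rotation":[0,0,0],"gripper":220},{"dp":[0,0,0],"rotation":[0,0,0],"gripper":220},{"dp":[0,0,0],"rotation":[0,0,0],"gripper":220},{"dp":[0,0,0],"rotation":[0,0,0],"gripper":220},{"dp":[0,0,0],"rotation":[0,0,0],"gripper":220}]'
```

```text
time: 14.8
tcp_pos: [0.4785, 0.0768, 0.0742]
orientation: [0.001, 0.652, 0.758, 0.001]
ft_force: [0.2, 0.3, 0.5]
grip_width: 0.402
gripper_force: 0.0
time: 15.55
tcp_pos: [0.4782, 0.0768, 0.0745]
orientation: [0.001, 0.652, 0.758, 0.001]
ft_force: [-0.1, 0.1, 5.0]
grip_width: 0.193
gripper_force: 59.0
```

```bash
python3 -m creep '[{"dp":[0,0,3],"rotation":[0,0,0],"gripper":220},{"dp":[0,0,8],"rotation":[0,0,0],"gripper":220},{"dp":[0,0,12],"rotation":[0,0,0],"gripper":220},{"dp":[-2.7,-4,12],"rotation":[0,0,-7],"gripper":220},{"dp":[-2.7,-9,12],"rotation":[0,0,-7],"gripper":220},{"dp":[-2.7,-13.4,12],"rotation":[0,0,-7],"gripper":220},{"dp":[-2.7,-13.4,9],"rotation":[0,0,-7],"gripper":220},{"dp":[-2.7,-13.4,9],"rotation":[0,0,-7],"gripper":220}]'; python3 -m creep '[{"dp":[0,0,0],"rotation":[0,0,0],"gripper":220},{"dp":[0,0,0],"rotation":[0,0,0],"gripper":220},{"dp":[0,0,0],"rotation":[0,0,0],"gripper":220}]'; python3 - <<'E'
from m import *
for n,roi in(('side',(160,345,130,275)),('top',(285,360,150,285))):
    d=cam(n); meas(cloud(d),d['image'],roi,n)
    if n=='side': cv2.imwrite('pics/s3.png',cv2.resize(d['image'][130:290,170:370],None,fx=3.7,fy=3.7))
print(r.sense()['tcp_pos'],r.sense()['orientation'])
E
```

```text
time: 16.55
tcp_pos: [0.4487, -0.0571, 0.1621]
orientation: [-0.002, 0.698, 0.717, -0.001]
ft_force: [-0.5, 0.1, -1.5]
grip_width: 0.197
gripper_force: 59.2
time: 16.92
tcp_pos: [0.4507, -0.0569, 0.1641]
orientation: [0.001, 0.697, 0.717, 0.0]
ft_force: [-0.2, -0.1, -1.0]
grip_width: 0.194
gripper_force: 59.2
side [293 171   5   7  27] tog [630.9  61.3  93.7] top 96.3 [(177, array([631.4,  63.6,  19.1,  47.1,   1.5])), (248, array([630.8,  63.5,  19.2,  85.8,   1.5]))]
side [321 198   7   8  40] tog [606.3 -56.  128.5] top 131.2 [(484, array([582.1, -54.1,  70.7,  47. ,   1.8])), (729, array([581.8, -55.1,  71.1,  85. ,   1.8]))]
side [230 211   8   9  48] tog [449.6 -60.1 181. ] top 183.6 [(333, array([449.3, -61. ,  39.8,  40.6,  30.3])), (380, array([445. , -77.3,  44. ,  44.8,  75.8]))]
side [293 210   7   8  42] tog [555.5 -57.5 128.6] top 131.2 [(719, array([555.6, -55. , 121. ,  47. ,   1.8])), (1027, array([555.5, -55.5, 120. ,  86. ,   0.9]))]
side [264 223   8   8  41] tog [503.5 -58.8 128.3] top 131.1 [(483, array([529.4, -55.8,  68.8,  47. ,   1.8])), (716, array([ 5.287e+02, -5.620e+01,  6.910e+01,  8.580e+01,  3.000e-01]))]
side [334 266   8   9  30] tog [ 575.5 -143.5   69.8] top 71.0 [(682, array([ 575.4, -131.2,   94.8,  119. ,   89.5])), (266, array([ 572.7, -133.8,  116.7,   80.1,    6.8]))]
top [342 150  16   7  28] tog [ 637.2 -138.3   68.4] top 72.2 [(251, array([ 648.8, -161.8,   71.3,   77.8,   89.7])), (124, array([ 656. , -158.1,   79.1,   60. ,   87.8]))]
[ 0.4505499  -0.05694855  0.16384006] [3.47727238e-04 6.96891451e-01 7.17176512e-01 1.89472744e-04]
```

View pics/s3.png

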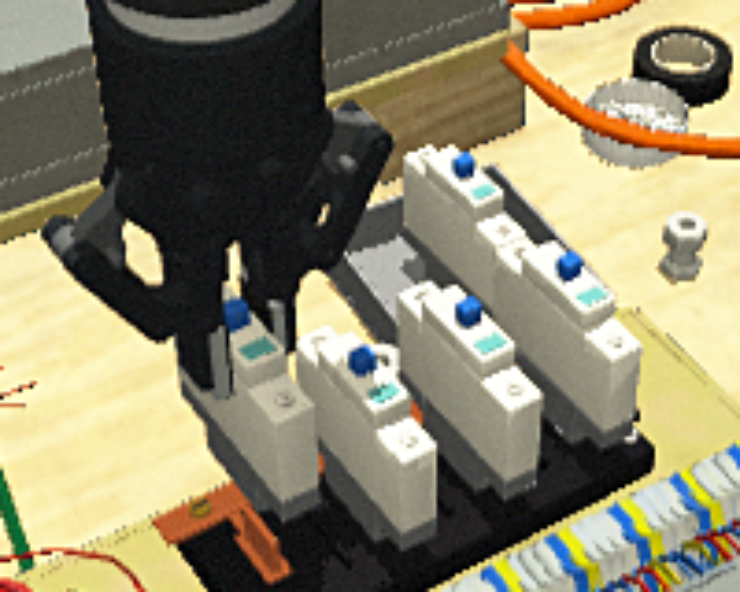

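The spare hangs over stab 1. Its toggle is at (235,313) in the crop, about 1 mm low in x and 0.6 mm high in y against the original. I'll correct that and lower it.

```bash
python3 -m creep '[{"dp":[0.1,-0.06,-1],"rotation":[0,0,0],"gripper":220},{"dp":[0.1,-0.06,-2],"rotation":[0,0,0],"gripper":220},{"dp":[0.1,-0.06,-2.8],"rotation":[0,0,0],"gripper":220},{"dp":[0.1,-0.06,-2.8],"rotation":[0,0,0],"gripper":220},{"dp":[0.1,-0.06,-2.8],"rotation":[0,0,0],"gripper":220}]'; for i in 1 2 3 4 5; do python3 -m creep '[{"dp":[0,0,-0.1],"rotation":[0,0,0],"gripper":220},{"dp":[0,0,-0.2],"rotation":[0,0,0],"gripper":220}]'| grep -E 'tcp|ft_f'; done
```

```text
time: 17.65
tcp_pos: [0.4515, -0.0578, 0.1355]
orientation: [0.0, 0.697, 0.717, 0.0]
ft_force: [0.3, 0.4, -1.0]
grip_width: 0.19
gripper_force: 59.4
tcp_pos: [0.4515, -0.0578, 0.1336]
ft_force: [-0.7, 0.2, -0.9]
tcp_pos: [0.4514, -0.0578, 0.1314]
ft_force: [-0.7, -0.5, -1.2]
tcp_pos: [0.4514, -0.0578, 0.1294]
ft_force: [0.2, 0.3, -2.4]
tcp_pos: [0.4514, -0.0578, 0.1274]
ft_force: [-0.8, -0.2, -1.8]
tcp_pos: [0.4515, -0.0578, 0.1255]
ft_force: [0.9, 0.8, -0.3]
```

```bash
for i in 1 2 3 4 5; do python3 -m creep '[{"dp":[0,0,-0.1],"rotation":[0,0,0],"gripper":220},{"dp":[0,0,-0.2],"rotation":[0,0,0],"gripper":220}]'| grep -E 'tcp|ft_f'; done
```

```text
tcp_pos: [0.452, -0.0579, 0.1238]
ft_force: [1.4, 1.2, 0.9]
tcp_pos: [0.4523, -0.058, 0.1227]
ft_force: [0.5, 0.7, 13.1]
tcp_pos: [0.4524, -0.0581, 0.121]
ft_force: [0.5, 0.2, 11.8]
tcp_pos: [0.4518, -0.058, 0.1182]
ft_force: [1.3, -0.5, 5.4]
tcp_pos: [0.4518, -0.058, 0.1161]
ft_force: [0.3, -0.2, 5.4]
```

The jaws have engaged and are sliding on. I'll continue to the bottom stop.

```bash
for i in 1 2 3 4; do python3 -m creep '[{"dp":[0,0,-0.05],"rotation":[0,0,0],"gripper":220},{"dp":[0,0,-0.1],"rotation":[0,0,0],"gripper":220}]'| grep -E 'tcp|ft_f'; done
```

```text
tcp_pos: [0.4516, -0.0579, 0.1148]
ft_force: [0.6, -0.7, 4.4]
tcp_pos: [0.4515, -0.0578, 0.1135]
ft_force: [0.7, 0.0, 4.8]
tcp_pos: [0.4514, -0.0578, 0.1124]
ft_force: [1.3, 0.2, 4.5]
tcp_pos: [0.4514, -0.0577, 0.1117]
ft_force: [0.2, 0.4, 12.1]
```

```bash
for i in 1 2; do python3 -m creep '[{"dp":[0,0,-0.05],"rotation":[0,0,0],"gripper":220},{"dp":[0,0,-0.1],"rotation":[0,0,0],"gripper":220}]'| grep -E 'tcp|ft_f'; done
```

```text
tcp_pos: [0.4515, -0.0578, 0.1117]
ft_force: [-3.6, 1.1, 23.0]
tcp_pos: [0.4516, -0.0578, 0.1117]
ft_force: [-5.8, 1.9, 33.7]
```

It has reached the bottom stop. I'll relax the push, release, retract and check.

```bash
python3 -m creep '[{"dp":[0,0,0.2],"rotation":[0,0,0],"gripper":220},{"dp":[0,0,0.2],"rotation":[0,0,0],"gripper":153},{"dp":[0,0,0.2],"rotation":[0,0,0],"gripper":153},{"dp":[0,0,0.2],"rotation":[0,0,0],"gripper":153},{"dp":[0,0,4],"rotation":[0,0,0],"gripper":153},{"dp":[0,0,9],"rotation":[0,0,0],"gripper":153},{"dp":[0,0,13],"rotation":[0,0,0],"gripper":153},{"dp":[0,0,13],"rotation":[0,0,0],"gripper":153}]'; python3 -m creep '[{"dp":[-5,-5,2],"rotation":[0,0,0],"gripper":153},{"dp":[-7,-10,2],"rotation":[0,0,0],"gripper":153},{"dp":[-7,-15,2],"rotation":[0,0,0],"gripper":153},{"dp":[-7,-15,2],"rotation":[0,0,0],"gripper":153},{"dp":[-7,-15,2],"rotation":[0,0,0],"gripper":153}]'; python3 - <<'E'
from m import *
for n,roi in(('side',(160,345,130,275)),('top',(235,345,130,285))):
    d=cam(n); meas(cloud(d),d['image'],roi,n)
    cv2.imwrite(f'pics/{n}4.png',cv2.resize(d['image'][120:300,170:370],None,fx=3,fy=3))
E
```

```text
time: 22.65
tcp_pos: [0.4527, -0.0582, 0.2421]
orientation: [0.003, 0.697, 0.717, 0.001]
ft_force: [0.3, -0.9, 0.1]
grip_width: 0.402
gripper_force: 0.0
time: 23.28
tcp_pos: [0.3808, -0.2073, 0.2583]
orientation: [-0.001, 0.697, 0.717, 0.0]
ft_force: [0.6, 0.2, -0.3]
grip_width: 0.395
gripper_force: 0.0
side [293 171   5   7  27] tog [630.1  61.1  94.8] top 97.1 [(170, array([630.9,  63.4,  20.3,  45.9,   2.8])), (182, array([631.1,  63.6,  19.3,  85. ,   1.4]))]
side [321 198   7   8  40] tog [606.6 -55.9 128.6] top 131.1 [(443, array([581.9, -54.8,  71.2,  45.9,   2. ])), (630, array([582. , -55.2,  71. ,  86.2,   1.6]))]
side [293 210   7   8  42] tog [555.3 -57.3 128.3] top 131.3 [(456, array([555.4, -55.6, 120.6,  45.8,   1.8])), (827, array([555.7, -56.5, 123. ,  85.1,   2.8]))]
side [234 237   7   8  45] tog [450.9 -60.7 129.1] top 131.7 [(219, array([476.3, -60.2,  66. ,  41.2,   1.4])), (327, array([477. , -71.1,  67.2,  57.7,   1. ]))]
side [334 266   8   9  31] tog [ 575.6 -142.7   69.9] top 70.7 [(635, array([ 577.2, -128.8,   94.9,  118.4,   86.3])), (260, array([ 586.8,
[... 319 characters left out ...]
440, array([583.1, -52.9,  70.4,  84.4,   1.1]))]
top [253 168   4   4  12] tog [629.8  64.2  94.3] top 96.1 [(171, array([632. ,  65. ,  18.2,  44.5,   1.4])), (218, array([632.1,  64.8,  18.5,  83.5,   2.4]))]
top [320 187   4   5  14] tog [555.2 -53.8 129.1] top 130.6 [(556, array([555.9, -53.7, 118.9,  45. ,   1.5])), (631, array([555.9, -53.6, 119.1,  84.4,   1.3]))]
top [326 213   5   5  15] tog [503.7 -54.9 128.8] top 131.0 [(571, array([504.1, -55.1, 119.4,  44.8,   1.6])), (610, array([504.5, -55.1, 120.3,  84. ,   1.5]))]
top [333 240   4   4  14] tog [452.7 -56.3 129.4] top 130.6 [(390, array([478.7, -55.7,  68.8,  44.8,   1.4])), (408, array([478.8, -55.7,  69.1,  84. ,   1.4]))]
```

View pics/side4.png

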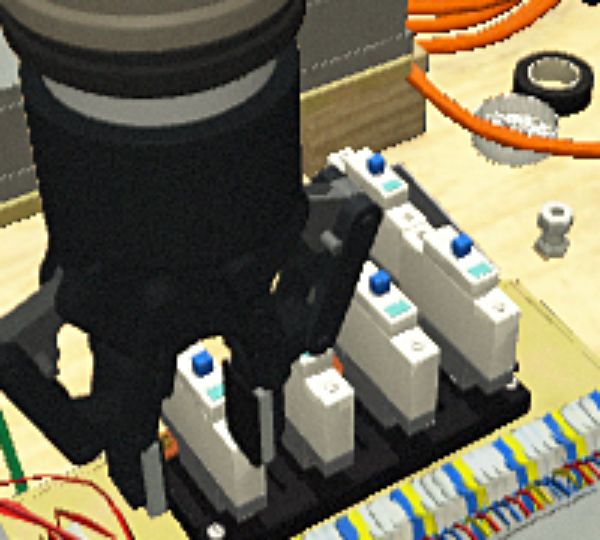

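The gripper is clear. All four toggles on the block match their starting positions and heights, and the weak breaker is in the tray at (375,160) in the crop. I'll hand in.

```bash
python3 -c "
from workcell import r
print(r.job_done())"
```

```text
the job is handed in; nothing more can be done
None
```

The job is handed in, with no verdict returned: stab 1's breaker was the weak one (about 3 N to lift, against 8–9 N for breaker 2; 3 and 4 not tugged) and is now in the tray, the spare is pressed fully home on stab 1, and the three sound breakers measure fully home.

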